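# Put the test station back in order

## Task

The things of the urine test station stand on the wrong plates: put the yellow-lidded sample cup on the large round plate, the tall white strip vial on the small round plate, the flat white timer on the square plate, and the blue-and-white brick-shaped carton on the oblong plate, lying lengthwise along it. Each ends alone and centred on its own grey plate, right way up; a thing that is already on its plate can stay there. Use the empty cork mat as the free spot for the swaps and never tip anything over.

Things in the scene. Friction and masses are not known exactly. Their poses are not given: they have to be found in the camera images.
- sample_cup: Round sample cup with a screw lid, 67 mm tall, body 60 mm across, lid 65 mm across. Origin: centre of the underside; z up. Grasp round the body, about 38 mm above the underside. (Two more cups far back on the left are not meant.)
- carton: Closed blue-and-white box of cardboard that stands on a plate (not the flat or the tiny carton beside), 45 mm (its x) by 75 mm (its y) by 40 mm high. Origin: centre of the underside; z up. Grasp across the 45 mm.
- timer: Flat, nearly square timer with a display on top, 66 mm (its x) by 62 mm (its y) by 19 mm high. Origin: centre of the underside; z up. Any quarter turn on its plate will do. Grasp across the 62 mm, fingertips just above the plate.
- strip_vial: Tall round white vial, 106 mm high, body about 41 mm across, with a closed flip cap (43 mm across, small hinge tab that reaches 25 mm from the axis towards its +x). Origin: centre of the underside; z up. Grasp the body along its y axis, about 72 mm above the underside.
- large_round_plate: Round plate, 110 mm across, 5 mm thick, mid-grey plastic with a thin dark border line, lying flat and fixed to the worktop. Origin: centre of the underside; z up.
- small_round_plate: Round plate, 80 mm across, 5 mm thick, mid-grey plastic with a thin dark border line, lying flat and fixed to the worktop. Origin: centre of the underside; z up.
- square_plate: Square plate, 90 mm by 90 mm, 5 mm thick, mid-grey plastic with a thin dark border line, lying flat and fixed to the worktop. Origin: centre of the underside; z up.
- oblong_plate: Oblong plate, 72 mm (its x) by 120 mm (its y), 5 mm thick, mid-grey plastic with a thin dark border line, lying flat and fixed to the worktop. Origin: centre of the underside; z up.
- cork_mat: Square brown cork mat, 100 mm by 100 mm, 5 mm thick, fixed to the worktop, empty at the start: the free spot. Origin: centre of the underside; z up.
- microscope_front (a point): Front of the tall microscope that stands straight ahead, a point at z = 0 on its centre line; it fills y = -0.12 to 0.08 beyond this x, some 0.4 m high. Four of the five plates and mat lie to its left and one to its right: to cross, pass in front with the TCP at x = 0.37 or less. Other objects round the plates are fixed, under 0.12 m high, save the analyser on the right beyond x = 0.62.
There are look-alikes about, which are no part of the job. Of the things like the sample_cup, leave any that is turquoise; of the rest the larger one is meant.

How it is judged:
At the end, for the whole second after the job is handed in: Cup on the large round plate, vial on the small round plate, timer on the square plate, carton on the oblong plate: each within 15 mm of the plate's centre, resting on it, upright within 0.1 rad and at rest; the carton's long side within 0.30 rad of the plate's (horizontal distance between sample_cup and large_round_plate below 0.015 m and z of sample_cup in the frame of large_round_plate between 0.001 and 0.01 m and angle between each of sample_cup, carton, timer, strip_vial's own z axis and vertical below 0.1 rad and linear speed of each of sample_cup, carton, timer, strip_vial below 0.02 m/s and horizontal distance between carton and oblong_plate below 0.015 m and z of carton in the frame of oblong_plate between 0.001 and 0.01 m and horizontal distance between timer and square_plate below 0.015 m and z of timer in the frame of square_plate between 0.001 and 0.01 m and horizontal distance between strip_vial and small_round_plate below 0.015 m and z of strip_vial in the frame of small_round_plate between 0.001 and 0.01 m and angle between the y axis of carton and the y axis of oblong_plate, either way round below 0.3 rad); the robot touches nothing.
It fails at once if sample cup tipped over (angle between sample_cup's own z axis and vertical above 0.6 rad).
It fails at once if carton tipped over (angle between carton's own z axis and vertical above 0.6 rad).
It fails at once if timer tipped over (angle between timer's own z axis and vertical above 0.6 rad).
It fails at once if strip vial tipped over (angle between strip_vial's own z axis and vertical above 0.6 rad).
It also fails if it takes over 136 s, if anything falls off the work surface, if the arm or the gripper's body presses on something with over 40 N, if the wrist force passes 120 N, or if a joint passes its speed limit or range.

## Robot

A 6-joint arm with a two-finger parallel gripper is mounted at the origin on a cart in front of the work surface, level with it; the furniture and walls round the work are solid. World frame = base frame: x ahead of the robot, y to its left, z up, the work surface at z = 0. Lengths are in m, angles in rad, forces in N, time in s.
With the tool pointing down it reaches from about 0.35 to 0.875 m from the base axis. Payload 4.2 kg.
Tool frame: the origin (TCP) lies between the finger pads, 19 mm behind the fingertips; this is the grasp point; z points along the fingers, y is the line along which they close (so a half turn about z gives the same grasp; the last joint's range is limited). The gripper opens to 85 mm and grips with 20 to 120 N. Pads are 22 mm wide; open, the fingers measure 114 mm over their backs; the gripper's body (76 mm by 85 mm) begins 54 mm behind the grasp point. The pads swing forward as they close: fully open they stand 13 mm farther back than shut.
Start: joints at [1.517, 0.385, 0.008, 0, -1.194, -0.259], TCP at [0.192, 0.595, 0.25] pointing down, gripper open.
Joint ranges: [-3.14, 3.14], [-1.21, 2.06], [-1.07, 1.41], [-3.16, 2.05], [-2.99, -0.16], [-3.1, 3.1]. Speed limits (rad/s): [2.79, 2.79, 3.14, 3.14, 3.14, 3.14].

## Interface

Orientations are given as a unit quaternion [w, x, y, z].
In Python, from plant import * gives the robot as it stands. Calls block until the motion is done:
- move_pose(position, orientation): joint-space move of the TCP to a pose.
- line_to(position, ori=None, max_speed=0.15, contact_N=None): straight line of the TCP; ori=None keeps the orientation; max_speed is the mean speed in m/s. With contact_N (N) it stops when the force on the tool has changed by that much, and returns True; else False.
- move_j(angles): joint-space move.
- command_gripper(opening, grasp_force=None): finger opening in m; grasp_force is the grip in N (None keeps the last); returns when the fingers have stopped.
- sleep(seconds).
- solve_ik(position, orientation): joint angles nearest the present ones, or None.
- read_state(): the state.
- camera(name): name is "side" or "top"; returns the picture (384x512x3 uint8, red, green, blue); there is no depth.
- camera_info(name): a dict with "fx", "fy", "cx", "cy" (pixels), "distortion" ([k1, k2, p1, p2, k3] as OpenCV has them; the pictures are not rectified), "R" (3x3) and "t" (3): a world point X has camera coordinates R X + t. Camera axes: x right, y down, z forward; pixel columns grow to the right and rows downward; lengths in m; the calibration is good to about 2 mm. A picture is of the moment at which its call begins. camera_info takes no time and is no camera call.
A pose or a line that the arm cannot do raises IKError and nothing moves.
- job_done(): hands the job in; it is judged then, once.
The state is a dict: "time": time; "joints": joint angles; "dq": joint speeds; "tau": joint torques, N m; "tool_pos": TCP position; "eef_rot": TCP orientation; "ft_force": force on the tool from outside, world axes, zero at the start; "torque": the same for the moment, N m; "width": finger opening in m; "gripper_force": force on a finger pad.
Only numpy, scipy, OpenCV 4.12 (cv2) and the standard library are available. Lean on these libraries where they do the work, as an engineer would, in place of code of your own. Each camera call takes 0.05 s, during which the arm holds its last target. There are 200 camera calls.

## Working session

There is one attempt and no reset: what is moved stays moved. The work goes in short steps, each a Python script; the robot and the scene stay as the last script left them, time stands still between calls to the robot, and variables do not carry over. Pictures are saved under pics/ and viewed, at most 14 in all, crops included, and the job is handed in when it is done.

```bash
mkdir -p pics; python3 - <<'E'
from plant import *
import cv2
for n in("top","side"):
    im=camera(n); cv2.imwrite(f"pics/{n}0.png",cv2.resize(im[:,:,::-1],(800,600),interpolation=cv2.INTER_CUBIC)); cv2.imwrite(f"{n}raw.png",im[:,:,::-1])
    print(n,camera_info(n))
print(read_state())
E
```

```text
top {'fx': 365.06590478987243, 'fy': 365.06590478987243, 'cx': 251.6574176950859, 'cy': 192.9786697079447, 'distortion': array([-0.11335302,  0.        ,  0.        ,  0.        ,  0.        ]), 'R': array([[-0.01355153, -0.99985125,  0.01066892],
       [-0.99232876,  0.01213679, -0.12302976],
       [ 0.12288197, -0.01225432, -0.99234563]]), 't': array([-0.01448001,  0.53406495,  1.08552982])}
side {'fx': 361.00485649947706, 'fy': 361.00485649947706, 'cx': 257.22027860173455, 'cy': 189.85213525148347, 'distortion': array([-0.08596422,  0.        ,  0.        ,  0.        ,  0.        ]), 'R': array([[ 9.72699480e-01, -2.32068173e-01,  2.90879881e-04],
       [-1.04403295e-01, -4.38718723e-01, -8.92538982e-01],
       [ 2.07257505e-01,  8.68141835e-01, -4.50970156e-01]]), 't': array([-0.51406038,  0.09501994,  1.16356218])}
{'time': 0.1, 'joints': array([ 1.51660890e+00,  3.85434304e-01,  6.78148316e-03, -4.65114829e-04,
       -1.19398591e+00, -2.58598336e-01]), 'dq': array([ 1.25580072e-03, -2.50295777e-04,  4.53084370e-03,  1.20029704e-03,
        1.57862426e-04, -6.85020100e-05]), 'tau': array([-2.32892762e-04, -3.93320954e+01,  1.88928616e+01,  4.19782698e+00,
       -2.59996094e-03,  8.54279079e-06]), 'tool_pos': array([0.19214516, 0.59422581, 0.24906128]), 'eef_rot': array([ 9.38448300e-04,  9.87781734e-01, -1.55840787e-01, -1.21047001e-04]), 'ft_force': array([ 0.06166414, -0.31226266, -0.77699154]), 'torque': array([ 0.0311258 ,  0.07334808, -0.02110383]), 'gripper_force': 0.0, 'width': 0.08559644192772266}
```

View pics/top0.png

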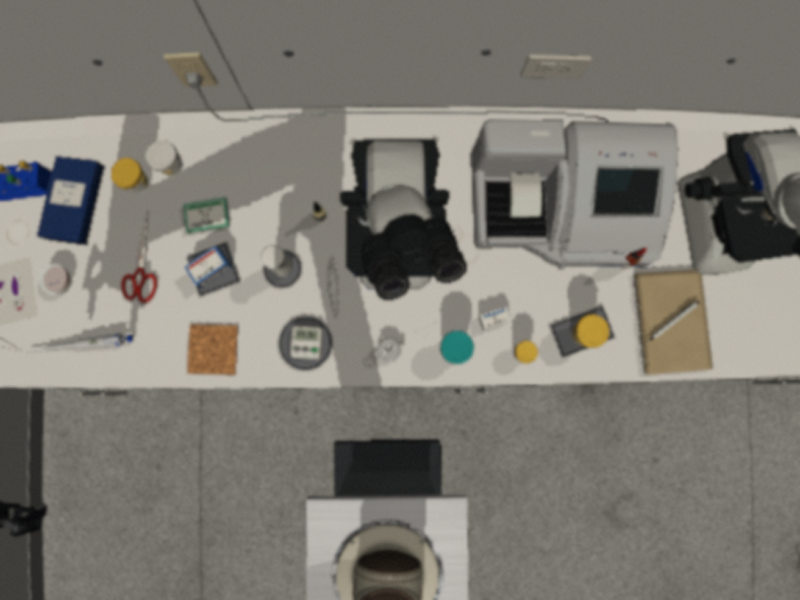

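View pics/side0.png

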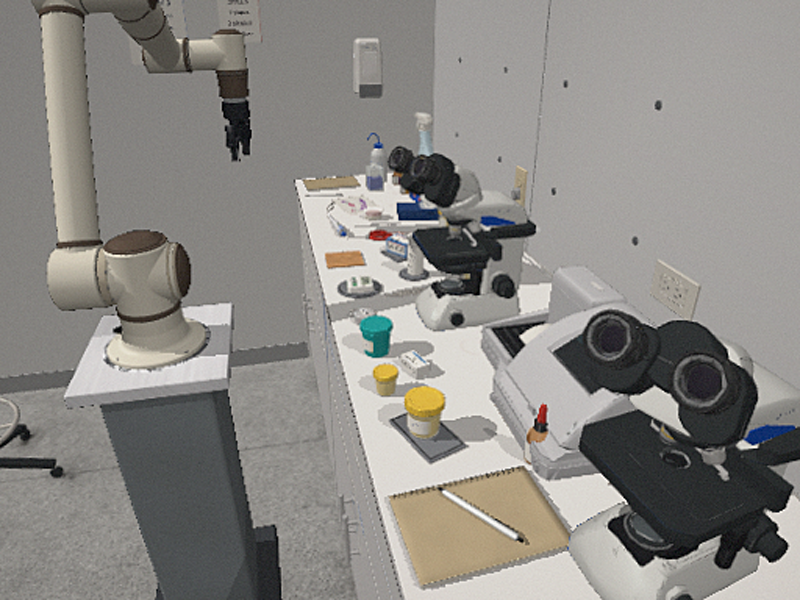

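The top view shows these things (800x600 pixels):
- The timer is on the large round plate at (305,342).
- The carton is on a tilted square plate at (210,268).
- The vial is on the small round plate at (282,265), which looks like its own plate.
- The empty cork mat is at (213,348).

Cup candidates are yellow (592,331) on the oblong plate, small yellow (526,351), turquoise (457,347), and two far back left at (128,173) and (163,157). The one at (592,331) is the larger yellow one standing on a plate, so it fits. I'll confirm it in a crop.

```bash
cat > h.py <<'E'
import numpy as np, cv2
from plant import *
def cast(n,px,z):
    c=camera_info(n);K=np.array([[c['fx'],0,c['cx']],[0,c['fy'],c['cy']],[0,0,1]])
    u=cv2.undistortPoints(np.float64(px).reshape(-1,1,2),K,c['distortion']).reshape(-1,2)
    d=np.c_[u,np.ones(len(u))]@c['R']; o=-c['R'].T@c['t']
    return (o+d*((z-o[2])/d[:,2])[:,None])[:,:2]
def contours(mask,amin):
    cs,_=cv2.findContours(mask.astype(np.uint8),cv2.RETR_EXTERNAL,cv2.CHAIN_APPROX_NONE)
    return [c for c in cs if cv2.contourArea(c)>amin]
E
python3 - <<'E'
from h import *
im=cv2.imread("topraw.png")
def crop(x0,y0,w,h,s): return cv2.resize(im[y0:y0+h,x0:x0+w],None,fx=s,fy=s,interpolation=cv2.INTER_NEAREST)
cv2.imwrite("pics/left.png",crop(110,125,110,120,5)); cv2.imwrite("pics/right.png",crop(275,180,130,60,6))
hsv=cv2.cvtColor(im,cv2.COLOR_BGR2HSV);H,S,V=cv2.split(hsv)
roi=np.zeros_like(V,bool);roi[125:245,110:222]=1;roi[180:240,275:405]=1
for nm,m,z in(("yellow",(H>18)&(H<32)&(S>130)&roi,.072),("cork",(H<18)&(S>90)&(S<220)&roi,.005),("dark",(V<95)&(S<70)&roi,.005)):
    for c in contours(m,25):
        P=cast("top",c,z); b=cv2.minAreaRect(P.astype(np.float32))
        print(nm,cv2.boundingRect(c),"c",np.round(b[0],4),"size",np.round(b[1],3),"ang",round(b[2],1))
E
```

```text
yellow (330, 218, 14, 14) c [ 0.4315 -0.2694] size [0.038 0.036] ang 43.9
yellow (368, 201, 22, 21) c [ 0.4701 -0.3998] size [0.066 0.06 ] ang 88.9
cork (120, 208, 32, 32) c [0.4464 0.3443] size [0.097 0.097] ang 88.1
dark (179, 203, 34, 33) c [0.4579 0.1547] size [0.103 0.1  ] ang 89.5
dark (353, 196, 35, 32) c [ 0.4742 -0.4032] size [0.069 0.115] ang 20.0
dark (169, 160, 23, 23) c [0.6057 0.1999] size [0.06  0.072] ang 45.3
dark (126, 155, 27, 34) c [0.6119 0.3463] size [0.087 0.087] ang 19.6
```

View pics/left.png

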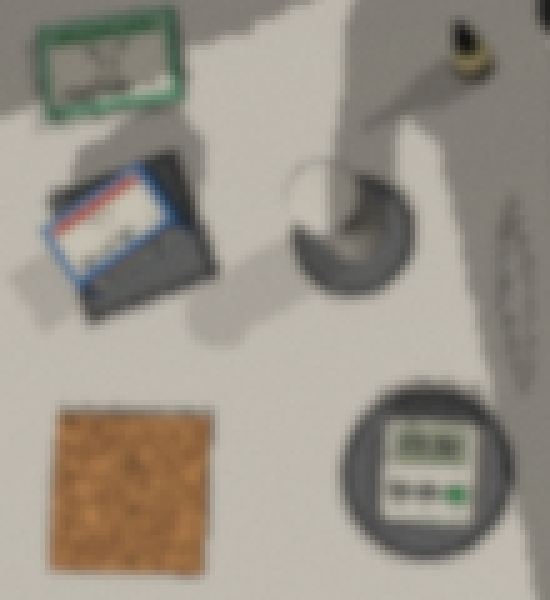

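View pics/right.png

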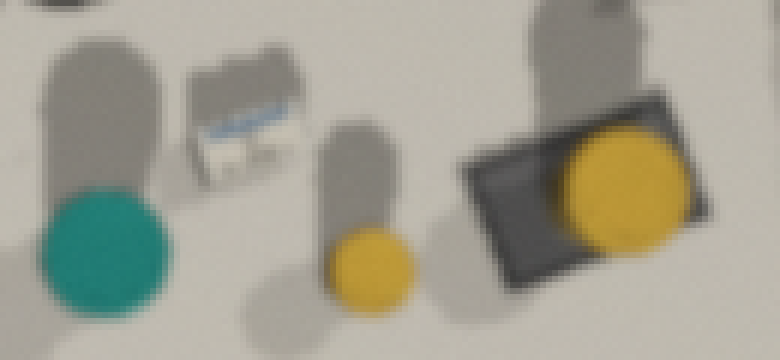

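The crops show the following:
- The meant cup is the larger yellow one, raw pixel (379,211), with a 65 mm lid, standing on the oblong plate. The small yellow (337,225) is only about 37 mm across, and the turquoise one is excluded.
- The blue-and-white carton is on the square plate, turned about 15° relative to it.
- The vial is on the small round plate.

Next I measure the timer, carton, vial and small plate.

```bash
python3 - <<'E'
from h import *
from scipy.optimize import least_squares
im=cv2.imread("topraw.png")
hsv=cv2.cvtColor(im,cv2.COLOR_BGR2HSV);H,S,V=cv2.split(hsv)
def rep(nm,m,box,z):
    x,y,w,h=box; r=np.zeros_like(V,bool); r[y:y+h,x:x+w]=1
    for c in contours(m&r,25):
        b=cv2.minAreaRect(cast("top",c,z).astype(np.float32)); print(nm,cv2.boundingRect(c),np.round(b[0],4),np.round(b[1],3),round(b[2],1))
rep("timer",cv2.morphologyEx((V>120).astype(np.uint8),cv2.MORPH_CLOSE,np.ones((3,3)))>0,(184,207,24,25),.024)
rep("carton",((S>70)&(H>90)|((V>130)&(S<70)))|((S>60)&((H>150)|(H<10))),(119,157,26,25),.045)
rep("carton-blue/red",(S>70)&((H>90)|(H<8)),(115,150,34,40),.045)
def circ(px,z,r):
    P=cast("top",px,z); f=least_squares(lambda c:np.hypot(*(P-c).T)-r,P.mean(0)); print("circle",f.x.round(4),"rms",np.sqrt(np.mean(f.fun**2)).round(4)); return f.x
# visible arc of the small plate, edge pixels along rays to lower/right
arc=[]
for a in np.deg2rad(np.arange(-30,150,10)):
    s=np.arange(9,18,.25); q=np.c_[180+s*np.cos(a),171+s*np.sin(a)]
    v=cv2.remap(V.astype(np.float32),q[:,0].astype(np.float32),q[:,1].astype(np.float32),cv2.INTER_LINEAR).ravel()
    arc.append(q[np.argmax(np.gradient(cv2.GaussianBlur(v[:,None],(1,5),0).ravel()))])
p=circ(np.array(arc),.005,.04)
v=circ(5.0**-1*np.array([[322,166],[290,200],[300,177],[345,177],[356,205]])+[110,125],.111,.0215)
print("vial off",p-v)
E
```

```text
timer (186, 209, 20, 21) [0.4567 0.1519] [0.059 0.061] 89.4
carton (119, 157, 26, 25) [0.6131 0.3487] [0.077 0.079] 2.1
circle [0.6094 0.2041] rms 0.0008
circle [0.6056 0.2012] rms 0.0015
vial off [0.00378575 0.00289414]
```

The vial sits within 5 mm of its plate's centre, so it stays. I'll move the timer to the cork mat first.

```bash
cat >> h.py <<'E'
def Q(deg):  # tool down, fingers close along direction deg (mod 180) in world xy
    best=None; return [0,np.cos(np.deg2rad(deg-90)/2),np.sin(np.deg2rad(deg-90)/2),0]
PL=dict(large=(.458,.155),square=(.612,.3463),oblong=(.4742,-.4032),cork=(.4464,.3443))
def st():
    s=read_state(); print("t",round(s['time'],1),"tcp",s['tool_pos'].round(4),"w",round(s['width'],4),"F",s['ft_force'].round(1),"j6",round(s['joints'][5],2)); return s
def pick(xy,z,force=30,zup=.2):
    line_to([*xy,z+.05],max_speed=.25); line_to([*xy,z],max_speed=.08)
    command_gripper(0,force); st(); line_to([*xy,zup],max_speed=.2)
    st()
def place(xy,z,zup=.2,w=.085):
    line_to([*xy,z+.025],max_speed=.2); c=line_to([*xy,z-.006],max_speed=.03,contact_N=4); print("contact",c); st()
    command_gripper(w); line_to([*xy,zup],max_speed=.2)
E
python3 - <<'E'
from h import *
P=cast("top",np.array([[42,232],[140,165],[178,218],[82,283]])/5+[110,125],.045); print(cv2.minAreaRect(P.astype(np.float32)),P.round(4))
for d in(-90,90):
  for n,xy in (("timer",(.4567,.1519)),("a",(.36,.16)),("b",(.36,-.2)),("cup",(.47,-.4)),("cork",PL['cork'])):
    j=solve_ik([*xy,.2],Q(d)); print(d,n,None if j is None else np.round(j,2))
E
```

```text
((0.6082839965820312, 0.3470204472541809), (0.041932612657547, 0.0748901441693306), 34.171043395996094) [[0.6046 0.3898]
 [0.6458 0.3291]
 [0.612  0.3043]
 [0.5723 0.3634]]
-90 timer [ 0.66  0.19 -0.41  0.   -0.98 -2.23]
-90 a [ 0.84  0.03 -0.59  0.   -0.95 -2.41]
-90 b [-0.11  0.06 -0.56  0.   -0.95 -1.46]
-90 cup [-0.44  0.41 -0.08  0.   -1.08 -1.13]
-90 cork [ 0.94  0.32 -0.22  0.   -1.03 -2.52]
90 timer [ 0.66  0.19 -0.41  0.   -0.98  0.91]
90 a [ 0.84  0.03 -0.59  0.   -0.95  0.73]
90 b [-0.11  0.06 -0.56  0.   -0.95  1.68]
90 cup [-0.44  0.41 -0.08  0.   -1.08  2.01]
90 cork [ 0.94  0.32 -0.22  0.   -1.03  0.63]
```

```bash
python3 - <<'E'
from h import *
q=Q(90)
move_pose([.4464,.3443,.22],q); line_to([.4567,.1519,.2],max_speed=.25)
pick((.4567,.1519),.026)
line_to([*PL['cork'],.15],max_speed=.2)
place(PL['cork'],.026); line_to([.42,.25,.22],max_speed=.25)
cv2.imwrite("pics/s1.png",camera("side")[90:230,180:340,::-1].repeat(5,0).repeat(5,1)[:600])
st()
E
```

```text
t 4.2 tcp [0.4573 0.1523 0.0271] w 0.0609 F [-1.6  0.3  5.3] j6 0.91
t 5.2 tcp [0.4558 0.1514 0.1988] w 0.0613 F [ 0.9 -0.  -0.7] j6 0.91
contact True
t 7.7 tcp [0.4462 0.3441 0.0271] w 0.0613 F [-0.2 -0.1  4.4] j6 0.63
t 9.7 tcp [0.42   0.25   0.2194] w 0.085 F [-0.1 -0.   0. ] j6 0.7
```

View pics/s1.png

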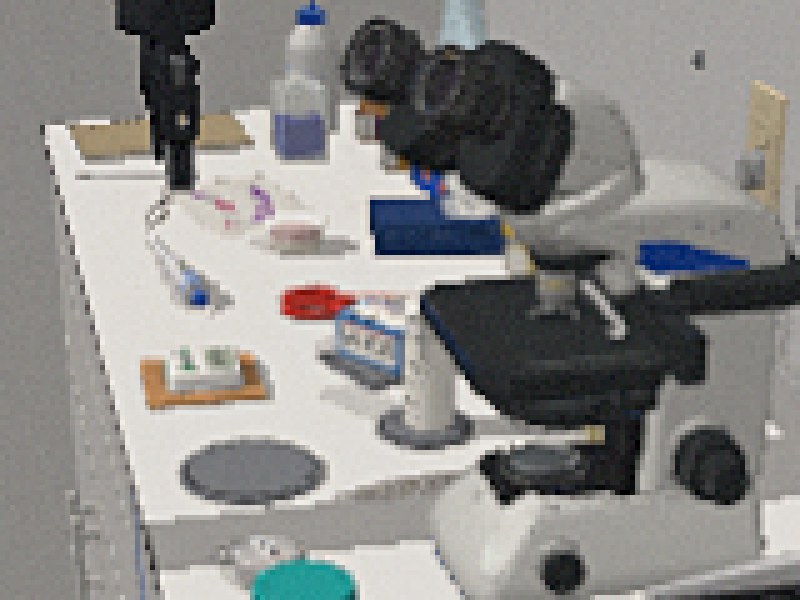

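The timer now sits flat on the cork mat (crop pixel 205,368), and the large plate (252,470) is free. Next is the cup.

```bash
python3 - <<'E'
from h import *
line_to([.36,.16,.24],max_speed=.25); line_to([.36,-.2,.24],max_speed=.25)
im=camera("top")[:,:,::-1].copy(); hsv=cv2.cvtColor(im,cv2.COLOR_BGR2HSV);H,S,V=cv2.split(hsv)
m=(V<105)&(S<70); m[:,:170]=0;m[:,216:]=0;m[:195]=0;m[242:]=0
for c in contours(m,300):
    print("large",cv2.minEnclosingCircle(cast("top",c,.005).astype(np.float32)),cv2.minAreaRect(cast("top",c,.005).astype(np.float32)))
line_to([.47,-.4,.2],max_speed=.25)
pick((.47,-.3998),.044,25,.22)
line_to([.36,-.2,.24],max_speed=.25)
im=camera("top")[:,:,::-1].copy(); hsv=cv2.cvtColor(im,cv2.COLOR_BGR2HSV);H,S,V=cv2.split(hsv)
m=(V<95)&(S<70); m[:,:345]=0;m[:,400:]=0;m[:190]=0;m[235:]=0
for c in contours(m,200):
    print("oblong",cv2.boundingRect(c),cv2.minAreaRect(cast("top",c,.005).astype(np.float32)))
st()
cv2.imwrite("pics/t2.png",cv2.resize(im[100:300,100:420],(800,500)))
E
```

```text
large ((0.4580129086971283, 0.15405191481113434), 0.05448189377784729) ((0.4579368531703949, 0.15469452738761902), (0.10343374311923981, 0.10614250600337982), 89.89434051513672)
t 14.7 tcp [ 0.4704 -0.4     0.0448] w 0.0594 F [-0.4  0.1  3.3] j6 2.01
t 15.8 tcp [ 0.4692 -0.3992  0.2183] w 0.0593 F [-0.4 -0.7 -1.9] j6 2.01
oblong (353, 196, 39, 32) ((0.47354885935783386, -0.403406023979187), (0.06741978228092194, 0.11491841822862625), 18.95235824584961)
t 16.9 tcp [ 0.3606 -0.2006  0.2397] w 0.0596 F [ 0.6  0.3 -1.4] j6 1.68
```

View pics/t2.png

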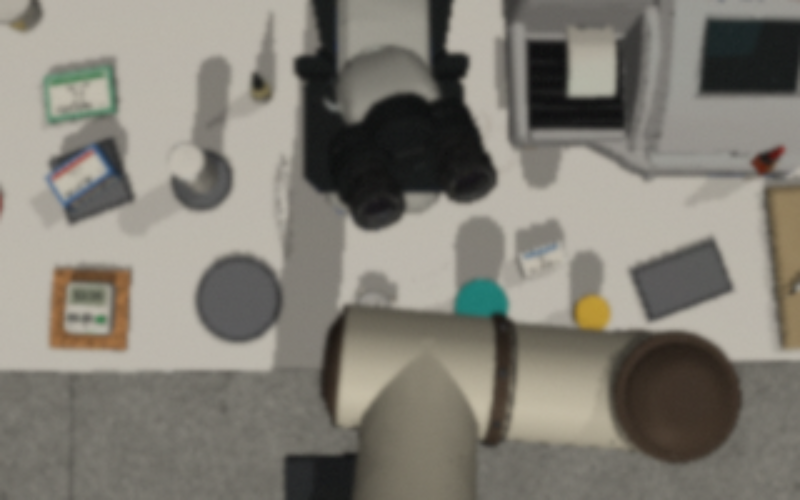

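The cup is held, and the now free oblong plate shows at crop (681,279) with the expected 72x120 size. Next I place the cup and fetch the carton.

```bash
python3 - <<'E'
from h import *
line_to([.36,.13,.24],max_speed=.25); L=(.458,.1545)
line_to([*L,.2],max_speed=.2)
place(L,.044)
q=Q(34)
line_to([.45,.3,.24],max_speed=.25); command_gripper(.07)
line_to([.6083,.347,.18],ori=q,max_speed=.2)
pick((.6083,.347),.028,25,.22)
line_to([.42,.26,.24],max_speed=.25)
line_to([.36,.16,.24],ori=Q(20),max_speed=.2)
im=camera("top")[:,:,::-1].copy(); hsv=cv2.cvtColor(im,cv2.COLOR_BGR2HSV);H,S,V=cv2.split(hsv)
line_to([.36,-.2,.24],ori=Q(19.3),max_speed=.2)
im=camera("top")[:,:,::-1].copy(); hsv=cv2.cvtColor(im,cv2.COLOR_BGR2HSV);H,S,V=cv2.split(hsv)
m=(V<105)&(S<70); m[:,:115]=0;m[:,155:]=0;m[:145]=0;m[195:]=0
for c in contours(m,100): print("square",cv2.boundingRect(c),cv2.minAreaRect(cast("top",c,.005).astype(np.float32)))
m=(H>18)&(H<32)&(S>130); m[:,:170]=0;m[:,222:]=0;m[:195]=0;m[245:]=0
for c in contours(m,100): print("cup",cv2.minAreaRect(cast("top",c,.072).astype(np.float32)))
m=cv2.morphologyEx((S<60).astype(np.uint8),cv2.MORPH_CLOSE,np.ones((3,3)))>0; m&=(V>60);n=np.zeros_like(m);n[209:239,122:150]=1
for c in contours(m&n,100): print("timer",cv2.boundingRect(c),cv2.minAreaRect(cast("top",c,.024).astype(np.float32)))
st()
cv2.imwrite("pics/t3.png",cv2.resize(im[120:260,100:260],(800,600)[:1]+(600,) if 0 else (686,600)))
cv2.imwrite("pics/s3.png",cv2.resize(camera("side")[100:340,150:470,::-1],(800,600)))
E
```

```text
contact True
t 20.6 tcp [0.4578 0.1543 0.0445] w 0.0589 F [-0.2 -0.2  3.1] j6 0.91
t 25.8 tcp [0.6088 0.3475 0.029 ] w 0.0448 F [-0.3  0.7  1.7] j6 -0.16
t 26.9 tcp [0.6075 0.3465 0.2182] w 0.0449 F [-1.   0.6 -0.5] j6 -0.16
square (120, 155, 33, 34) ((0.6109558939933777, 0.3461402356624603), (0.08714475482702255, 0.08721699565649033), 19.88096046447754)
cup ((0.45569300651550293, 0.15100665390491486), (0.06202908977866173, 0.0616917610168457), 89.44692993164062)
timer (126, 213, 20, 21) ((0.4460505545139313, 0.3385584354400635), (0.05972861126065254, 0.06173105910420418), 89.5079345703125)
t 30.6 tcp [ 0.36   -0.1995  0.2401] w 0.0449 F [ 0.5 -0.5 -1.1] j6 0.45
```

View pics/t3.png

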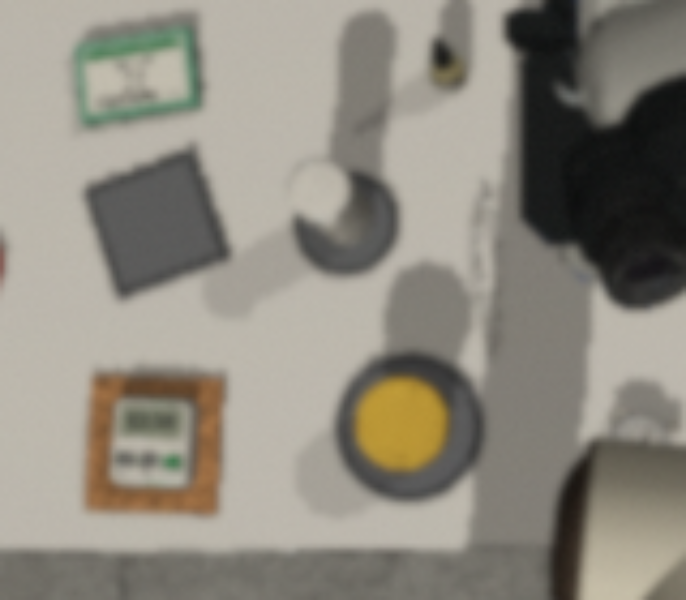

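View pics/s3.png

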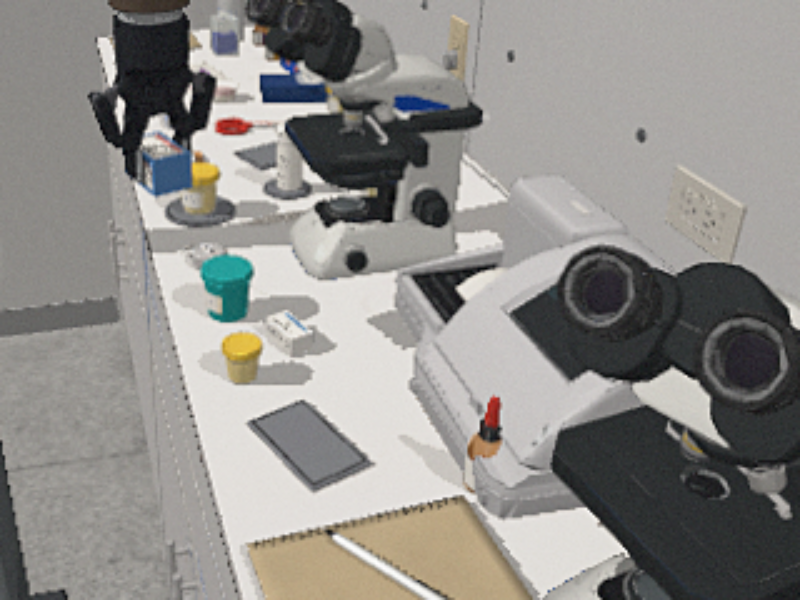

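The cup stands centred on the large plate (t3 pixel 402,424), the square plate (158,222) is free, and the carton hangs level in the gripper. I place the carton and then take the timer to the square plate.

```bash
python3 - <<'E'
from h import *
O=(.4738,-.4033)
line_to([*O,.2],max_speed=.22)
place(O,.028,w=.07)
line_to([.36,-.2,.24],max_speed=.25); 
line_to([.36,.16,.24],ori=Q(60),max_speed=.22)
im=camera("top")[:,:,::-1].copy(); cv2.imwrite("pics/c4.png",cv2.resize(im[170:250,320:420],(750,600)))
hsv=cv2.cvtColor(im,cv2.COLOR_BGR2HSV);H,S,V=cv2.split(hsv)
line_to([.42,.27,.22],ori=Q(90),max_speed=.2); command_gripper(.085)
T=PL['cork']; line_to([*T,.15],max_speed=.2)
pick((T[0],T[1]),.026,30,.2)
SQ=(.6115,.3463); line_to([*SQ,.15],ori=Q(110),max_speed=.15)
place(SQ,.027); line_to([.42,.27,.24],max_speed=.25); line_to([.36,.2,.24],ori=Q(60),max_speed=.25); st()
line_to([.36,-.2,.24],max_speed=.22)
im=camera("top")[:,:,::-1]; cv2.imwrite("pics/t4.png",cv2.resize(im[130:250,110:230],(600,600)))
E
```

```text
contact True
t 33.6 tcp [ 0.4735 -0.4032  0.0288] w 0.0449 F [0.3 0.1 3.4] j6 0.78
t 41.2 tcp [0.4467 0.3447 0.027 ] w 0.0614 F [-0.4  0.   4.9] j6 0.63
t 42.2 tcp [0.4457 0.3436 0.1984] w 0.0609 F [-0.4 -0.3 -1.5] j6 0.63
contact True
t 45.0 tcp [0.6113 0.3461 0.0271] w 0.0612 F [-0.8 -0.2  3.4] j6 1.18
t 48.4 tcp [0.3606 0.2004 0.2398] w 0.0853 F [0.  0.3 0.2] j6 0.14
```

View pics/c4.png

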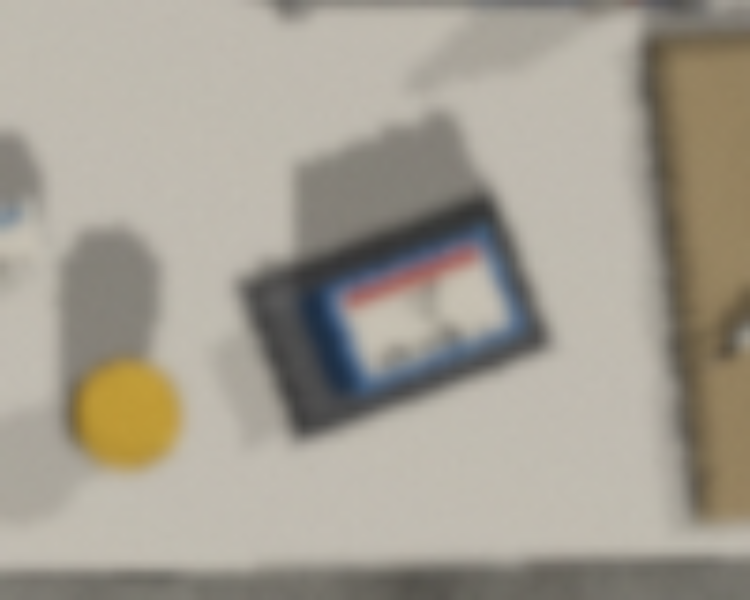

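View pics/t4.png

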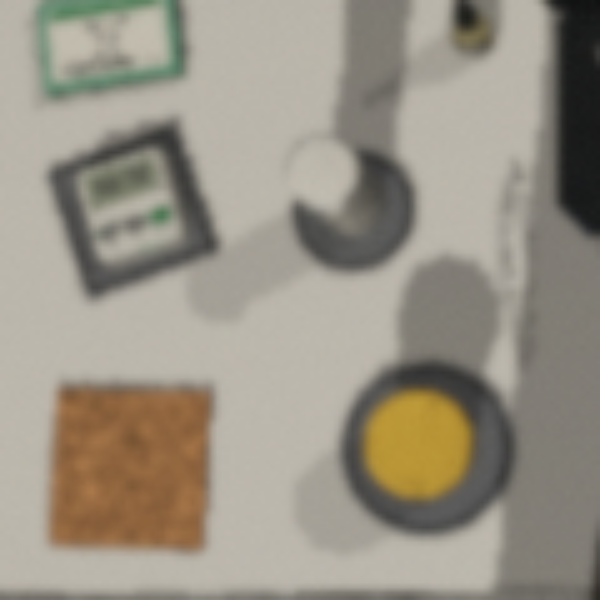

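The carton lies lengthwise on the oblong plate (centre about c4 pixel 425,310). The timer (132,207) is within the square plate, and the vial and cup are on theirs. I check the carton's centre numerically.

```bash
python3 - <<'E'
from h import *
r=cv2.minAreaRect(cast("top",np.array([[328,296],[487,226],[525,322],[362,393]])/7.5+[320,170],.045).astype(np.float32)); print(r, np.hypot(r[0][0]-.4738,r[0][1]+.4033))
r=cv2.minAreaRect(cast("top",np.array([[77,178],[163,143],[187,236],[105,268]])/5+[110,130],.024).astype(np.float32)); print(r)
E
```

```text
((0.4713505208492279, -0.40375909209251404), (0.04212825745344162, 0.07715706527233124), 21.51763153076172) 0.0024921303456031554
((0.6087275147438049, 0.33813175559043884), (0.06354261934757233, 0.0586860291659832), 19.017810821533203)
```

```bash
python3 -c "
from plant import *
sleep(.5); print(job_done(), read_state()['time'])"
```

```text
the job is handed in; nothing more can be done
the job is handed in; nothing more can be done
```

I handed the job in at about 50 s of robot time: cup, timer and carton are on their own plates and the vial stayed on its, all within about 9 mm of centre by the camera, but no verdict came back.

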